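# Clip the counterweight onto the sprung-gate safety hook

## Task

Pick up the steel counterweight by its ring and hang it on the snap hook of the bench stand: push the hook's sprung gate inward with the bar of the ring, let the bar through until it lies in the bottom of the hook and the gate has snapped shut over it, then let go. Press and set it down gently, feeling for the bottom of the hook (its height is not known exactly): no more than 18 N on the hook, and do not open the fingers until the hook carries the weight, so that it does not drop. Leave the other things on the bench where they are.

Things in the scene. Friction and masses are not known exactly. Their poses are not given: they have to be found in the camera images.
- weight_bar (a point): Centre of the top bar of the counterweight's rigid upright ring: a round bar 10 mm thick along y, joined to two flat legs (16 mm wide in x, 7 mm thick, outer faces 58 mm apart, inner 44 mm) that end 9 mm above the bar's centre. x runs through the ring, z up; same either way round. Grasp from above, fingers closing along y on the legs' outer faces at bar height: the hook comes between the fingers.
- weight: The loose steel counterweight, 0.4 to 0.75 kg: a dark block 44 x 60 x 30 mm (x, y, z) with the ring standing on it. Origin at the centre of the block's underside; the bar's centre is 134 mm above it, 104 mm above the block's top. It starts upright on the bench.
- stand: Fixed steel bench stand of the snap hook. Origin on the bench below the seat; z up, x from the hook's nose back to the post; the hook lies in the x-z plane, at most 18 mm wide in y. The collar holding the hook is clamped up to 18 mm higher or lower than nominal, not reported. Green collar and post: x = 48 to 99 mm, 36 mm wide; base plate 110 x 110 x 12 mm centred at x = 63 mm.
- stand_seat (a point): Nominal seat, 200 mm above the bench, fixed to the stand: bar centre when hung. The true seat is 182 to 218 mm up, to be felt; the hook also yields down 1 mm per 12 N. From the true seat: hook's bottom 16 mm below, inner face of shank at x = 17 mm, highest point of hook and collar 47 mm above. Free lane for the bar going down: x = -8 to -2 mm from the seat; there it comes to rest 0 to 2 mm above it, the gate shut.
- stand_nose (a point): Nominal top of the hook's round-ended nose (same -18 to +18 mm height error as the seat): 19 mm in front (-x) of the seat and 26 mm above it; nose 10 mm thick. The bar must pass over it from the front with the ring's block below the hook.
- stand_gate (a point): Nominal top of the shut gate in the bar's lane (same height error): 5 mm in front of the seat, 29 mm above. The gate is a flat steel tongue hinged at x = 20, 41 mm above the seat, 34 mm long, sloping down to its tip just inside the nose. A bar pushed down here opens it with 4 to 12 N, slips past its tip about 7 mm above the seat, and the gate springs shut above the bar.
- gate (a joint): Angle of the sprung gate: 0 shut, grows as it is pressed in (down), about 0.5 when the bar slips past its tip, stop at 1.25. Closes by its own spring.
- plate: Bystander: loose square bright metal plate 55 x 55 x 9 mm, flat on the bench; origin at the centre of its underside.
- frame: Bystander: loose small open wooden tray 100 x 60 x 30 mm; origin at the centre of its underside.
- hammer: Bystander: hammer lying on the bench; origin on its underside.
There are look-alikes about, which are no part of the job. There is more than one size of the stand; the job needs the smaller.

How it is judged:
On the way, in this order (a step that is already met when the one before it is completed fails the run):
1. the counterweight is lifted clear of the bench (height (world z) of weight above 0.03 m), for 0.2 s.
2. the counterweight's ring presses the gate open (value of joint gate above 0.3 rad and contact force between weight and stand above 1 N), for 0.05 s.
3. the bar is in the bottom of the hook with the gate shut over it (value of joint gate below 0.1 rad and z of weight_bar in the frame of stand below 0.222 m and x of weight_bar in the frame of stand between -0.01 and 0.014 m and contact force between weight and gate below 0.3 N), for 0.1 s.
At the end, for the whole second after the job is handed in: The counterweight hangs still (under 0.05 m/s, within 0.3 rad of upright) from the hook: its bar lies in the hook's bottom (within about 12 mm of the seat along the hook, 22 mm across), below the gate and not touching it (under 0.3 N); the gate is shut (under 0.1 rad) and the gripper has let go (all of step 3 and y of weight_bar in the frame of stand between -0.022 and 0.022 m and z of weight_bar in the frame of stand above 0.175 m and angle between weight's own z axis and vertical below 0.3 rad and contact force between weight and stand above 2 N and linear speed of weight below 0.05 m/s and contact force between the fingers and anything else below 0.1 N).
It fails at once if the hook is loaded with more than 18 N by the counterweight (contact force between weight and stand above 18 N).
It fails at once if the counterweight is dropped: it falls out of the fingers, even by a few millimetres (contact force between the fingers and weight below 0.05 N and linear speed of weight above 0.15 m/s).
It fails at once if the robot itself pushes on the stand with more than 10 N (contact force between the arm and stand above 10 N).
It fails at once if a bystander is moved by more than 20 mm (distance of any of plate, frame, hammer from where it was at the start of the episode above 0.02 m).
It also fails if it takes over 72 s, if anything falls off the work surface, if the arm or the gripper's body presses on something with over 40 N, if the wrist force passes 120 N, or if a joint passes its speed limit or range.

## Robot

A 6-joint arm with a two-finger parallel gripper is mounted at the origin on the work surface. World frame = base frame: x ahead of the robot, y to its left, z up, the work surface at z = 0. Lengths are in m, angles in rad, forces in N, time in s.
With the tool pointing down it reaches from about 0.375 to 0.9 m from the base axis. Payload 3.1 kg.
Tool frame: the origin (TCP) lies where the fingers leave the gripper's body, on its centre line; the fingertips stand 73 mm ahead of it and the grasp point (between the pads) lies 54 mm ahead of it; x points along the fingers, y is the direction in which the jaws open and shut, and the axes are right-handed (so a half turn about x gives the same grasp; the last joint's range is limited). The gripper opens to 85 mm and grips with 20 to 120 N. Pads are 22 mm wide; open, the fingers measure 114 mm over their backs; the gripper's body (76 mm by 85 mm) begins 54 mm behind the grasp point. The pads swing forward as they close: fully open they stand 13 mm farther back than shut.
Start: joints at [1.032, 0.527, 1.433, -0, 1.181, -0.178], TCP at [0.22, 0.585, 0.304] pointing down, gripper open.
Joint ranges: [-3.08, 3.08], [-0.75, 2.2], [0.22, 2.44], [-1.43, 4.57], [0, 2.65], [-2.85, 2.85]. Speed limits (rad/s): [2.79, 2.79, 3.14, 3.14, 3.14, 3.14].

## Interface

Orientations are given as a rotation vector (axis times angle).
In Python, from plant import observe, capture, job_done gives the robot as it stands. The module is installed in compiled form; this text tells all that it offers.
- The arm moves only by the shell command python3 -m pendant 'ROWS'. ROWS is a JSON object of lists of equal length, an entry for each row: "linear": the shift along the tool's x, y, z normalised to -1 to 1, where 1 is 0.25 m, a list of three; "rot": the turn, a rotation vector about the tool's x, y, z normalised to -1 to 1, where 1 is pi/2 rad, a list of three; "claw": the opening in per cent of the stroke, from 0 (shut) to 100 (fully open). In form: {"linear": [[x, y, z], ...], "rot": [[ax, ay, az], ...], "claw": [claw, ...]}. A call has 1 to 8 rows; each row shifts and turns the commanded pose from where the row before left it, along the tool's axes as they then stand; what a row does not reach is not made up. A row lasts 1/10 s, in which the tool goes at most 50 mm and 8.59 degrees, less where a joint would pass 70% of its speed; a pose out of reach is approached as far as the arm can. A call with a number of a shift or a turn outside -1 to 1 is refused whole. A call with a gripper value outside its range is refused whole. The fingers move at their own pace and stop on an object; the grip force is fixed at half the most. Time passes only in rows, so rows that do not move let the fingers close. It gives the time, the measured TCP pose, the force and the opening at its end, in the units of the state.
- observe(): the state, without advancing time (a new reading comes with each control period).
- capture(name): name is "scene" or "top"; returns a dict with "image" (480x640x3 uint8, blue, green, red), "fx", "fy", "cx", "cy" (pixels), "origin" and "attitude" of the camera in the world. Camera axes: x right, y up, looking along -z (the intrinsics and any distortion apply to the point x, -y, -z); pixel columns grow to the right and rows downward; lengths in m; the calibration is good to about 2 mm. A picture is of the moment at which its call begins. There is no depth.
- job_done(): hands the job in, once; it reports no verdict.
The state is a dict: "time": time; "joints": joint angles; "qd": joint speeds; "tau": joint torques, N m; "ee_pos": TCP position; "orientation": TCP orientation; "force": force on the tool from outside, world axes, zero at the start; "moment": the same for the moment, N m; "width": finger opening in m.
Only numpy, scipy, OpenCV 4.12 (cv2) and the standard library are available. Lean on these libraries where they do the work, as an engineer would, in place of code of your own. Each camera call takes 0.05 s, during which the arm holds its last target.

## Working session

There is one attempt and no reset: what is moved stays moved. The work goes in short steps, Python scripts to look and compute and a shell command to move; the robot and the scene stay as the last step left them, time stands still between calls to the robot, and variables do not carry over. Pictures are saved under pics/ and viewed, and the job is handed in when it is done.

```bash
mkdir -p pics
python3 - <<'E'
from plant import observe,capture
import cv2
s=observe()
for k,v in s.items(): print(k,v)
for n in("scene","top"):
    c=capture(n); cv2.imwrite(f"pics/{n}0.png",c["image"])
    print(n,{k:v for k,v in c.items() if k!="image"})
E
```

```text
time 0.0
joints [ 1.03249484e+00  5.28442344e-01  1.43391595e+00  2.87563896e-05
  1.18138548e+00 -1.78503025e-01]
qd [ 0.00041669 -0.00039496 -0.00035496 -0.00029416  0.00036524  0.0015852 ]
tau [-6.53662596e-05 -4.42352307e+01 -1.78027493e+01 -2.83068657e-04
  8.21722497e-03 -8.34502345e-06]
ee_pos [0.21972843 0.58450003 0.30294374]
orientation [ 0.28076603  1.55307726 -0.28392995]
force [ 0.15047566 -0.07373953 -0.2044119 ]
moment [0.05690186 0.00130483 0.00692757]
width 0.08541582012385954
scene {'fx': 566.2089872496551, 'fy': 566.2089872496551, 'cx': 327.67080497601694, 'cy': 238.89836554245488, 'origin': array([ 1.04402332, -0.43184382,  0.92057198]), 'attitude': array([0.63871695, 0.27882129, 0.76099235])}
top {'fx': 435.9708281420039, 'fy': 435.9708281420039, 'cx': 318.2038815318903, 'cy': 234.48900680124183, 'origin': array([ 0.54641209, -0.00363075,  0.89646136]), 'attitude': array([ 0.07121694, -0.05816581, -1.56124806])}
```

View pics/scene0.png

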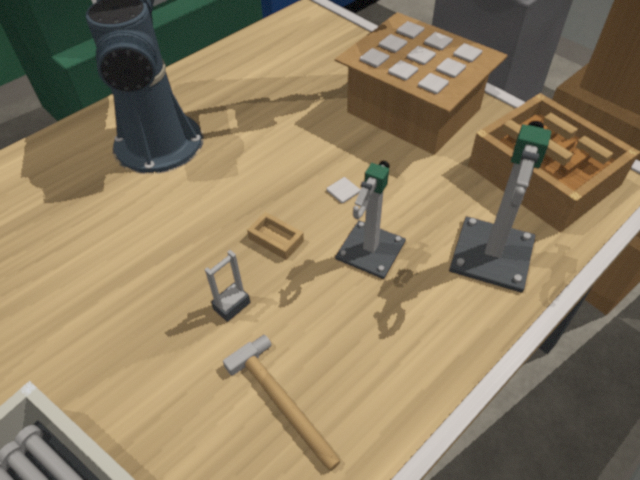

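View pics/top0.png

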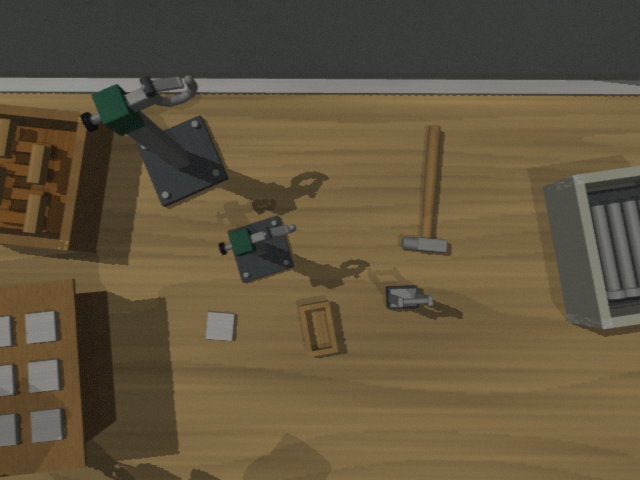

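```bash
cat > h.py <<'E'
import numpy as np,cv2
from scipy.spatial.transform import Rotation as Ro
from plant import observe,capture
def ray(c,u,v):
    d=np.array([(u-c["cx"])/c["fx"],-(v-c["cy"])/c["fy"],-1.])
    d=Ro.from_rotvec(c["attitude"]).apply(d); return np.array(c["origin"]),d/np.linalg.norm(d)
def onz(c,u,v,z):
    o,d=ray(c,u,v); return o+d*(z-o[2])/d[2]
def proj(c,p):
    q=Ro.from_rotvec(c["attitude"]).inv().apply(np.asarray(p,float)-c["origin"])
    return np.array([c["cx"]+c["fx"]*q[...,0]/-q[...,2],c["cy"]-c["fy"]*q[...,1]/-q[...,2]])
def tri(c1,p1,c2,p2):
    o1,d1=ray(c1,*p1);o2,d2=ray(c2,*p2)
    t=np.linalg.lstsq(np.c_[d1,-d2],o2-o1,rcond=None)[0]
    a=o1+d1*t[0];b=o2+d2*t[1]; return (a+b)/2,np.linalg.norm(a-b)
E
python3 - <<'E'
import cv2,numpy as np
a=cv2.imread("pics/scene0.png");b=cv2.imread("pics/top0.png")
def cr(i,x,y,w,h,s): return cv2.resize(i[y:y+h,x:x+w],(w*s,h*s),interpolation=cv2.INTER_CUBIC)
o=np.zeros((600,800,3),np.uint8)
p=cr(a,190,240,80,90,5);o[:450,:400]=p
p=cr(b,370,270,80,60,5);o[:300,400:]=p
cv2.imwrite("pics/w.png",o)
o=np.zeros((600,800,3),np.uint8)
p=cr(a,330,150,80,130,4);o[:520,:320]=p
p=cr(b,210,205,96,90,5);o[:450,320:]=p
cv2.imwrite("pics/s.png",o)
E
```

```text
(no output)
```

View pics/w.png

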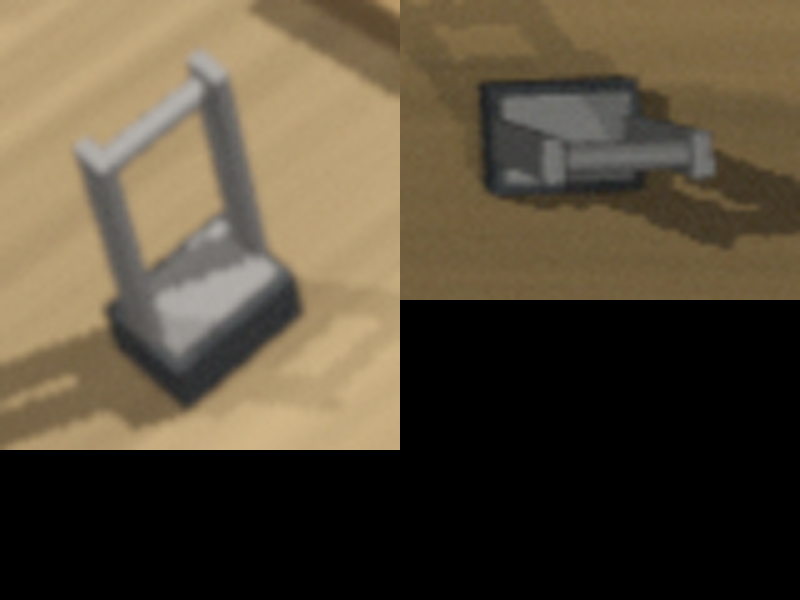

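View pics/s.png

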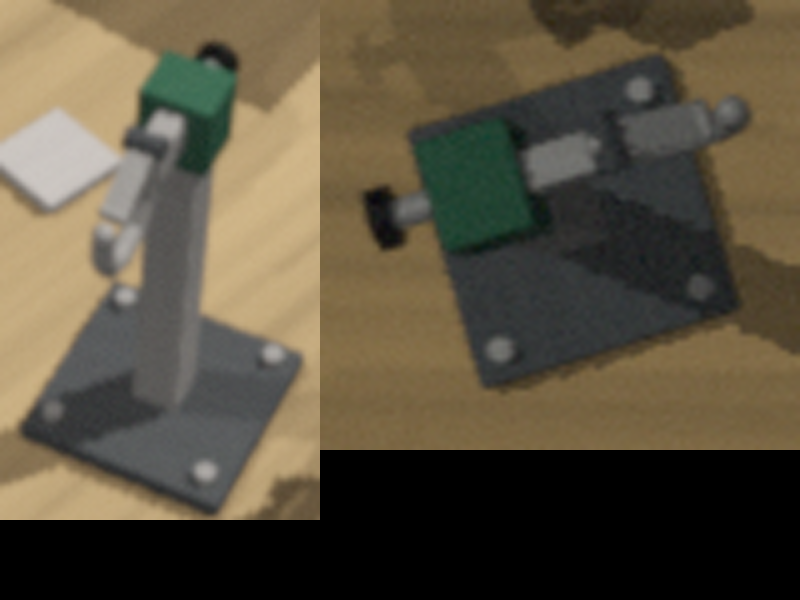

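Run:
```python
from h import *
S=capture("scene");T=capture("top")
f=lambda x,y,s,ox,oy:(ox+(x+.5)/s-.5,oy+(y+.5)/s-.5)
print("WEIGHT")
tl=[f(553-400,160,5,370,270),f(703-400,155,5,370,270)]
sl=[f(94,155,5,190,240),f(210,68,5,190,240)]
L=[]
for a,b in zip(tl,sl):
    p,e=tri(T,a,S,b);print("leg top",p.round(4),round(e,4),onz(T,*a,.143).round(4),onz(S,*b,.143).round(4));L.append(p)
d=L[1]-L[0];print(np.linalg.norm(d),np.degrees(np.arctan2(d[1],d[0])))
# dark block contour top
def mask(im,roi,fn):
    x,y,w,h=roi;m=np.zeros(im.shape[:2],np.uint8);hsv=cv2.cvtColor(im,cv2.COLOR_BGR2HSV)
    m[y:y+h,x:x+w]=fn(hsv[y:y+h,x:x+w])*255;return m
print("STAND")
for x,y in [(413,132),(660,55),(738,305),(487,387)]:
    print("T",onz(T,*f(x-320,y,5,210,205),.012).round(4))
for x,y in [(22,428),(215,505),(300,355),(118,285)]:
    print("S",onz(S,*f(x,y,4,330,150),.012).round(4))
# green collar
for n,c,roi in (("T",T,(215,220,60,45)),("S",S,(355,155,45,50))):
    m=mask(c["image"],roi,lambda h:((h[...,0]>60)&(h[...,0]<95)&(h[...,1]>90)))
    k=max(cv2.findContours(m,0,2)[0],key=cv2.contourArea)
    print(n,cv2.contourArea(k),cv2.minAreaRect(k))
# nose tip/bolts
print("knob/nose tri",tri(T,f(383-320,217,5,210,205),S,f(218,58,4,330,150)))
```

```text
WEIGHT
leg top [ 0.4799 -0.1617  0.0989] 0.0383 [ 0.4947 -0.1383  0.143 ] [ 0.497  -0.1893  0.143 ]
leg top [ 0.5119 -0.1655  0.187 ] 0.0349 [ 0.4969 -0.1895  0.143 ] [ 0.4954 -0.1382  0.143 ]
0.09376241870665825 -6.8732971104655345
STAND
T [0.6251 0.1878 0.012 ]
T [0.6576 0.0874 0.012 ]
T [0.5559 0.0541 0.012 ]
T [0.5219 0.1551 0.012 ]
S [0.557  0.0539 0.012 ]
S [0.657  0.0875 0.012 ]
S [0.6245 0.1887 0.012 ]
S [0.5256 0.1568 0.012 ]
T 415.5 ((242.19187927246094, 241.74864196777344), (24.482650756835938, 21.24770736694336), 72.89727020263672)
S 288.0 ((375.8235778808594, 177.70590209960938), (21.3431339263916, 26.19384765625), 14.03624439239502)
knob/nose tri (array([0.58061834, 0.15292769, 0.21567156]), np.float64(0.0013126502442862098))
```

Run:
```python
import cv2,numpy as np
a=cv2.imread("pics/scene0.png");b=cv2.imread("pics/top0.png")
def cr(i,x,y,w,h,s): 
    q=cv2.resize(i[y:y+h,x:x+w],(w*s,h*s),interpolation=cv2.INTER_CUBIC)
    return cv2.convertScaleAbs(q,alpha=1.4)
o=np.zeros((600,800,3),np.uint8)
p=cr(a,345,155,50,70,8);o[:560,:400]=p
p=cr(b,215,215,80,60,5)
p=cr(b,225,218,50,45,8);o[:360,400:]=p
p=cr(b,265,215,40,29,8);o[365:597,400:720]=p
cv2.imwrite("pics/s2.png",o)
```

```text
(no output)
```

View pics/s2.png

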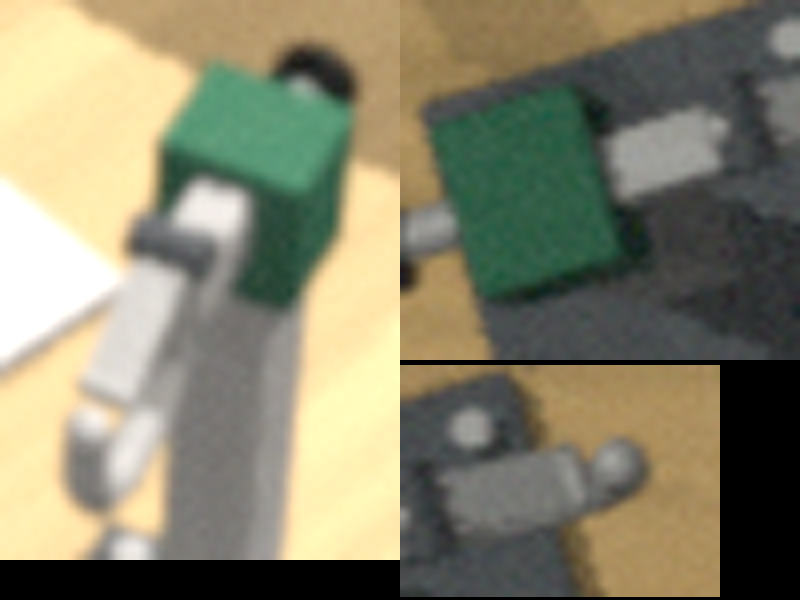

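Run:
```python
from h import *
S=capture("scene");T=capture("top")
f=lambda x,y,s,ox,oy:(ox+(x+.5)/s-.5,oy+(y+.5)/s-.5)
P=[]
for n,a,b in (("FR",(578,88),(300,190)),("FL",(620,258),(162,140)),("BR",(432,125),(352,118)),("BL",(482,297),(212,65))):
    p,e=tri(T,f(a[0]-400,a[1],8,225,218),S,f(*b,8,345,155));P.append(p);print(n,p.round(4),round(e,4))
m=np.mean(P,0);x=(P[2]+P[3]-P[0]-P[1])[:2];x/=np.linalg.norm(x);print(m,np.degrees(np.arctan2(x[1],x[0])))
p,e=tri(T,f(218,465-365,8,265,215),S,f(88,425,8,345,155));print("nose",p,e)
an=np.radians(108);X=np.array([np.cos(an),np.sin(an)]);Y=np.array([-X[1],X[0]]);o=np.array([.5906,.1213])-.063*X
print("origin",o)
for q in P+[m,p]: print(((q[:2]-o)@X).round(4),((q[:2]-o)@Y).round(4),q[2])
print(tri(T,f(218,465-365,8,265,215),S,f(88,415,8,345,155)))
```

```text
FR [0.6104 0.1129 0.2293] 0.0018
FL [0.5778 0.1044 0.2275] 0.0019
BR [0.6025 0.1405 0.2266] 0.0005
BL [0.5696 0.1303 0.2271] 0.0004
[0.5900804  0.12198952 0.22763611] 106.75593054067699
nose [0.61466505 0.04437661 0.21129618] 0.0006526827088560915
origin [0.61006807 0.06138344]
0.0489 -0.0162 0.22927291789178766
0.0508 0.0174 0.22754080138590027
0.0776 -0.0172 0.22659762266945094
0.078 0.0172 0.22713309350214234
0.0638 0.0003 0.22763610886232027
-0.0176 0.0009 0.21129618202659511
(array([0.61445615, 0.04427149, 0.21431597]), np.float64(0.0009291919357294911))
```

```bash
cat >> h.py <<'E'
def down(yawj):
    """R with x down, tool y (jaw) at world heading yawj deg"""
    y=np.array([np.cos(np.radians(yawj)),np.sin(np.radians(yawj)),0]);x=np.array([0,0,-1.]);return Ro.from_matrix(np.c_[x,y,np.cross(x,y)])
def need(pos,R=None):
    s=observe();C=Ro.from_rotvec(s["orientation"])
    print("linear units",(C.inv().apply(np.asarray(pos)-s["ee_pos"])/.25).round(4))
    if R is not None: print("rot units",((C.inv()*R).as_rotvec()/(np.pi/2)).round(4),"deg",np.degrees((C.inv()*R).as_rotvec()).round(2))
    return s
E
python3 - <<'E'
from h import *
C=Ro.from_rotvec(observe()["orientation"]).as_matrix();print(C.round(4),np.degrees(np.arctan2(C[1,1],C[0,1])))
for y in (92.1,-87.9):need((.496,-.164,.30),down(y))
E
```

```text
[[-4.000e-04  3.521e-01  9.360e-01]
 [-7.000e-04  9.360e-01 -3.521e-01]
 [-1.000e+00 -7.000e-04 -1.000e-04]] 69.38595330148922
linear units [ 0.0158 -2.4146  2.0882]
rot units [-2.524e-01 -2.000e-04  5.000e-04] deg [-2.271e+01 -1.000e-02  4.000e-02]
linear units [ 0.0158 -2.4146  2.0882]
rot units [1.7476e+00 6.0000e-04 2.0000e-04] deg [1.5729e+02 6.0000e-02 2.0000e-02]
```

```bash
python3 -m pendant '{"linear":[[0,-0.15,0.13],[0,-0.15,0.13],[0,-0.15,0.13],[0,-0.15,0.13],[0,-0.15,0.13],[0,-0.15,0.13],[0,-0.15,0.13],[0,-0.15,0.13]],"rot":[[0,0,0],[0,0,0],[0,0,0],[0,0,0],[0,0,0],[0,0,0],[0,0,0],[0,0,0]],"claw":[100,100,100,100,100,100,100,100]}'
python3 -m pendant '{"linear":[[0,-0.15,0.13],[0,-0.15,0.13],[0,-0.15,0.13],[0,-0.15,0.13],[0,-0.15,0.13],[0,-0.15,0.13],[0,-0.15,0.13],[0,-0.15,0.13]],"rot":[[0,0,0],[0,0,0],[0,0,0],[0,0,0],[0,0,0],[0,0,0],[0,0,0],[0,0,0]],"claw":[100,100,100,100,100,100,100,100]}'
python3 -m pendant '{"linear":[[0,0,0],[0,0,0],[0,0,0],[0,0,0],[0,0,0]],"rot":[[-0.084,0,0],[-0.084,0,0],[-0.084,0,0],[0,0,0],[0,0,0]],"claw":[100,100,100,100,100]}'
python3 - <<'E'
from h import *
print(need((.496,-.164,.30),down(92.1))["ee_pos"])
E
```

```text
time: 1.1
ee_pos: [0.3582, 0.2109, 0.3042]
orientation: [0.282, 1.551, -0.282]
force: [0.7, -0.6, -0.1]
width: 0.0857
time: 1.9
ee_pos: [0.4958, -0.1619, 0.3041]
orientation: [0.283, 1.552, -0.283]
force: [1.2, 0.7, 0.8]
width: 0.0854
time: 2.4
ee_pos: [0.4954, -0.1597, 0.3039]
orientation: [-0.026, 1.571, 0.026]
force: [-0.2, 0.3, -0.0]
width: 0.0856
linear units [ 0.0157 -0.0174  0.0017]
rot units [-0.0022  0.     -0.    ] deg [-0.19  0.   -0.  ]
[ 0.49543696 -0.15967287  0.3039226 ]
```

```bash
python3 -m pendant '{"linear":[[0,-0.017,0.002],[0.1,0,0],[0.1,0,0],[0,0,0],[0,0,0]],"rot":[[0,0,0],[0,0,0],[0,0,0],[0,0,0],[0,0,0]],"claw":[100,100,100,100,100]}'
python3 - <<'E'
from h import *
print(need((.496,-.164,.188),down(92.1))["ee_pos"])
S=capture("scene");T=capture("top")
o=np.zeros((600,800,3),np.uint8)
o[:480,:400]=cv2.resize(S["image"][180:340,160:294],(400,480),interpolation=2);o[:400,400:]=cv2.resize(T["image"][230:350,350:470],(400,400),interpolation=2)
cv2.imwrite("pics/g1.png",o)
E
```

```text
time: 2.9
ee_pos: [0.4962, -0.164, 0.254]
orientation: [-0.028, 1.571, 0.028]
force: [0.2, 0.0, 0.2]
width: 0.0854
linear units [ 2.64e-01  1.00e-04 -8.00e-04]
rot units [-0.0008 -0.0003 -0.0002] deg [-0.07 -0.03 -0.01]
[ 0.49624291 -0.16402141  0.25399768]
```

View pics/g1.png

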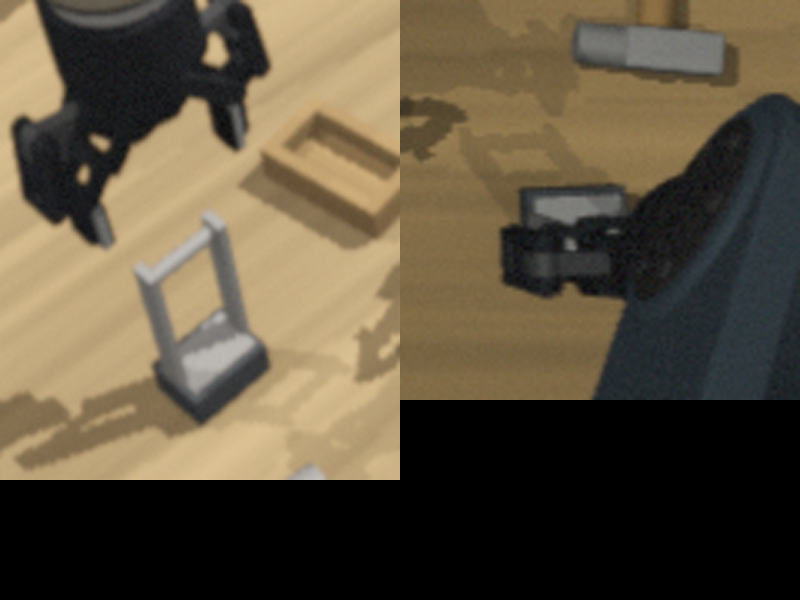

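The jaws straddle the ring symmetrically (pads at ~(105,240) and (235,140), legs at (150,270) and (215,225) in the crop). Going down, then closing.

```bash
python3 -m pendant '{"linear":[[0.1,0,0],[0.1,0,0],[0.064,0,0],[0,0,0],[0,0,0],[0,0,0],[0,0,0]],"rot":[[0,0,0],[0,0,0],[0,0,0],[0,0,0],[0,0,0],[0,0,0],[0,0,0]],"claw":[100,100,100,100,100,50,50]}'
python3 -m pendant '{"linear":[[0,0,0],[0,0,0],[0,0,0],[0,0,0],[0,0,0]],"rot":[[0,0,0],[0,0,0],[0,0,0],[0,0,0],[0,0,0]],"claw":[0,0,0,0,0]}'
python3 - <<'E'
from h import *
print(need((.496,-.164,.188),down(92.1))["ee_pos"])
S=capture("scene");T=capture("top")
o=np.zeros((600,800,3),np.uint8)
o[:480,:400]=cv2.resize(S["image"][180:340,160:294],(400,480),interpolation=2);o[:400,400:]=cv2.resize(T["image"][230:350,350:470],(400,400),interpolation=2)
cv2.imwrite("pics/g2.png",o)
E
```

```text
time: 3.7
ee_pos: [0.4968, -0.1643, 0.1892]
orientation: [-0.03, 1.568, 0.027]
force: [-0.6, 0.0, -0.2]
width: 0.059
time: 4.2
ee_pos: [0.4969, -0.1644, 0.1895]
orientation: [-0.03, 1.568, 0.027]
force: [-0.4, -0.1, 4.6]
width: 0.0567
linear units [ 0.006   0.0016 -0.0036]
rot units [-0.0003  0.0017  0.0011] deg [-0.03  0.16  0.1 ]
[ 0.49690438 -0.16436472  0.18950916]
```

View pics/g2.png

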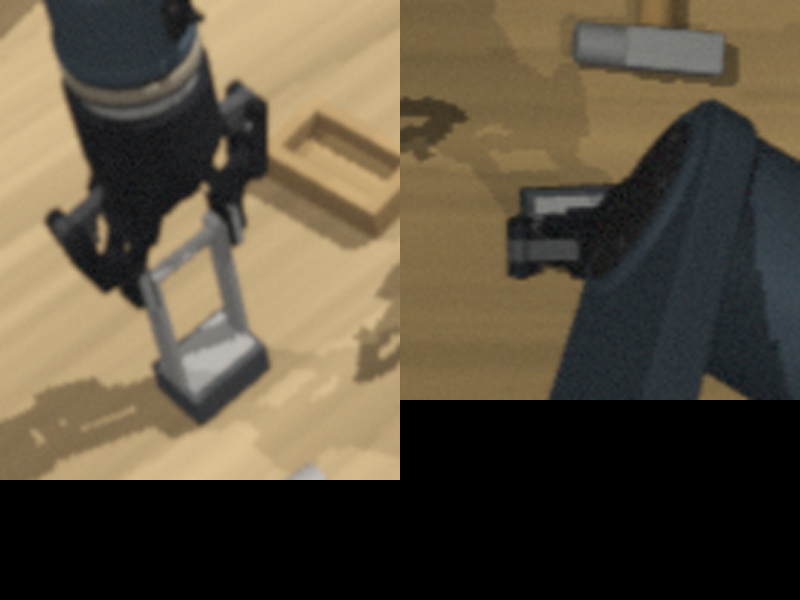

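```bash
python3 -m pendant '{"linear":[[-0.02,0,0],[-0.04,0,0],[-0.08,0,0],[-0.08,0,0],[-0.08,0,0],[-0.08,0,0],[-0.04,0,0],[0,0,0]],"rot":[[0,0,0],[0,0,0],[0,0,0],[0,0,0],[0,0,0],[0,0,0],[0,0,0],[0,0,0]],"claw":[0,0,0,0,0,0,0,0]}'
python3 -m pendant '{"linear":[[0,0,0],[0,0,0],[0,0,0]],"rot":[[0,0,0],[0,0,0],[0,0,0]],"claw":[0,0,0]}'
python3 - <<'E'
from h import *
an=np.radians(108);X=np.r_[np.cos(an),np.sin(an),0];o=np.array([.610,.0614,0])
print(need(o-.09*X+[0,0,.295],down(18))["ee_pos"],o-.09*X)
S=capture("scene");T=capture("top")
o=np.zeros((600,800,3),np.uint8)
o[:480,:400]=cv2.resize(S["image"][150:310,160:294],(400,480),interpolation=2);o[:400,400:]=cv2.resize(T["image"][230:350,350:470],(400,400),interpolation=2)
cv2.imwrite("pics/g3.png",o)
E
```

```text
time: 5.1
ee_pos: [0.4966, -0.1641, 0.2944]
orientation: [-0.03, 1.568, 0.027]
force: [0.4, -0.8, -5.5]
width: 0.0569
time: 5.4
ee_pos: [0.4956, -0.1637, 0.2918]
orientation: [-0.027, 1.573, 0.029]
force: [0.1, -0.1, -5.2]
width: 0.0568
linear units [-0.0133  0.5371  0.5884]
rot units [ 8.229e-01 -1.700e-03  1.000e-04] deg [ 7.406e+01 -1.500e-01  1.000e-02]
[ 0.49561982 -0.16366044  0.29181093] [ 0.63781153 -0.02419509  0.        ]
```

View pics/g3.png

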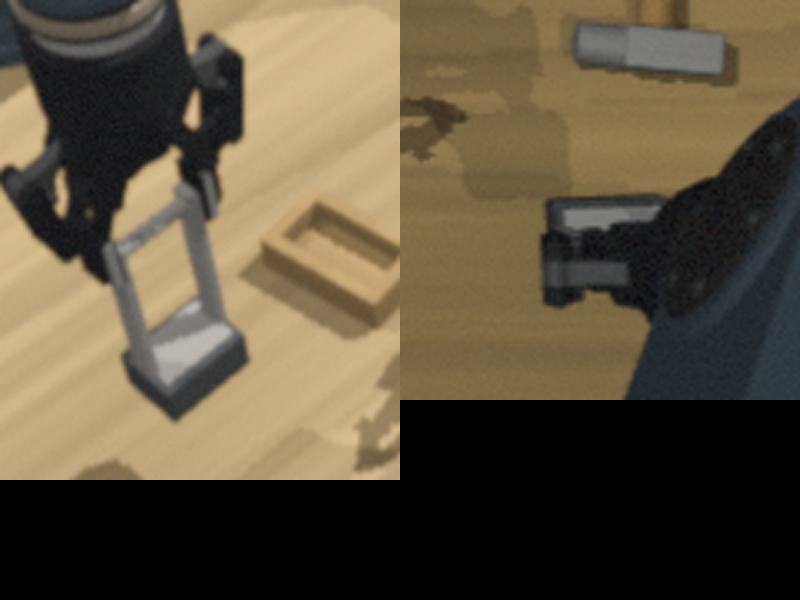

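```bash
python3 -m pendant '{"linear":[[0,0.03,0.03],[0,0.06,0.065],[0,0.08,0.09],[0,0.1,0.11],[0,0.1,0.11],[0,0.08,0.09],[0,0.06,0.065],[0,0.027,0.028]],"rot":[[0,0,0],[0,0,0],[0,0,0],[0,0,0],[0,0,0],[0,0,0],[0,0,0],[0,0,0]],"claw":[0,0,0,0,0,0,0,0]}'
python3 -m pendant '{"linear":[[-0.004,0,0],[-0.004,0,0],[-0.004,0,0],[0,0,0],[0,0,0],[0,0,0],[0,0,0],[0,0,0]],"rot":[[0.03,0,0],[0.05,0,0],[0.06,0,0],[0.06,0,0],[0.07,0,0],[0.07,0,0],[0.07,0,0],[0.07,0,0]],"claw":[0,0,0,0,0,0,0,0]}'
python3 -m pendant '{"linear":[[0,0,0],[0,0,0],[0,0,0],[0,0,0],[0,0,0],[0,0,0],[0,0,0],[0,0,0]],"rot":[[0.07,0,0],[0.07,0,0],[0.07,0,0],[0.06,0,0],[0.04,0,0],[0.03,0,0],[0,0,0],[0,0,0]],"claw":[0,0,0,0,0,0,0,0]}'
python3 - <<'E'
from h import *
an=np.radians(108);X=np.r_[np.cos(an),np.sin(an),0];o=np.array([.610,.0614,0])
print(need(o-.09*X+[0,0,.295],down(18))["ee_pos"],o-.09*X)
S=capture("scene");T=capture("top")
o=np.zeros((600,800,3),np.uint8)
o[:480,:480]=cv2.resize(S["image"][130:290,290:450],(480,480),interpolation=2);o[:320,480:]=cv2.resize(T["image"][200:320,230:350],(320,320),interpolation=2)
cv2.imwrite("pics/g4.png",o)
E
```

```text
time: 6.3
ee_pos: [0.6398, -0.0219, 0.2924]
orientation: [-0.029, 1.57, 0.031]
force: [-1.0, -0.5, -4.9]
width: 0.0566
time: 7.1
ee_pos: [0.6376, -0.0247, 0.2955]
orientation: [0.565, 1.497, -0.566]
force: [0.3, 0.1, -4.0]
width: 0.0568
time: 7.9
ee_pos: [0.6379, -0.0246, 0.2956]
orientation: [0.97, 1.344, -0.971]
force: [-0.9, -0.1, -5.3]
width: 0.0565
linear units [ 0.0025  0.0003 -0.0015]
rot units [ 0.0034 -0.0002  0.0006] deg [ 0.31 -0.02  0.05]
[ 0.6378532  -0.0245664   0.29562566] [ 0.63781153 -0.02419509  0.        ]
```

View pics/g4.png

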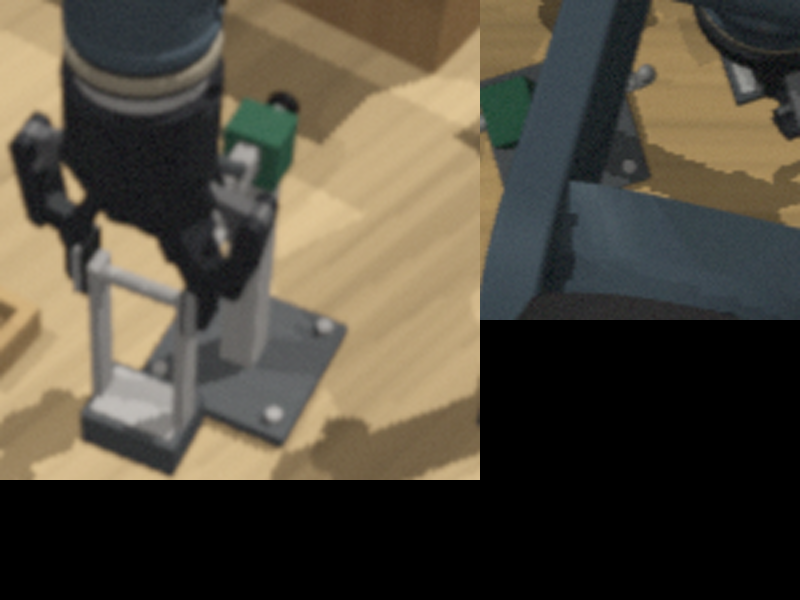

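Run:
```python
from h import *
S=capture("scene")
i=S["image"][195:290,310:370];cv2.imwrite("pics/g5.png",cv2.convertScaleAbs(cv2.resize(i,(360,570),interpolation=2),alpha=1.4))
```

```text
(no output)
```

View pics/g5.png

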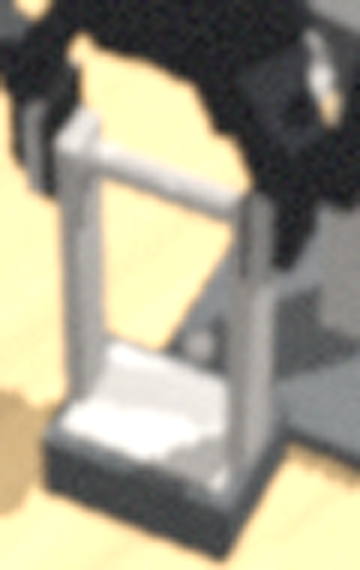

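```bash
cat >> h.py <<'E'
def wproj(c,x0=310,y0=195,s=6,dx=0,dz=0,tilt=0):
    st=observe();p=st["ee_pos"];R=Ro.from_rotvec(st["orientation"]).as_matrix()
    j=R[:,1];z=-R[:,0];a=np.cross(j,z)
    b=p-.0555*z
    for n,q in dict(legL=b+.0255*j+.009*z,legR=b-.0255*j+.009*z,midbar=b,c1=b-.134*z+.03*j+.022*a,c2=b-.134*z-.03*j+.022*a,c3=b-.134*z+.03*j-.022*a,c4=b-.134*z-.03*j-.022*a,t1=b-.104*z+.03*j+.022*a,t2=b-.104*z-.03*j+.022*a,t3=b-.104*z+.03*j-.022*a,t4=b-.104*z-.03*j-.022*a).items():
        uv=proj(c,q);print(n,((uv-[x0,y0]+.5)*s-.5).round(1))
E
python3 - <<'E'
from h import *
S=capture("scene");wproj(S)
E
```

```text
legL [248.6 201. ]
legR [ 73.5 133.7]
midbar [160.2 189.4]
c1 [218.1 579.7]
c2 [ 33.4 501.8]
c3 [284.1 468.1]
c4 [102.7 394. ]
t1 [219.7 520. ]
t2 [ 30.6 441.3]
t3 [287.3 407.2]
t4 [101.6 332.5]
```

```bash
python3 -m pendant '{"linear":[[0,0,-0.02],[0,0,-0.04],[0,0,-0.06],[0,0,-0.06],[0,0,-0.04],[0,0,-0.02],[0,0,0],[0,0,0]],"rot":[[0,0,0],[0,0,0],[0,0,0],[0,0,0],[0,0,0],[0,0,0],[0,0,0],[0,0,0]],"claw":[0,0,0,0,0,0,0,0]}'
python3 - <<'E'
from h import *
an=np.radians(108);X=np.r_[np.cos(an),np.sin(an),0];o=np.array([.610,.0614,0])
need(o-.0055*X+[0,0,.295],down(18))
S=capture("scene");T=capture("top")
o=np.zeros((600,800,3),np.uint8)
o[:480,:480]=cv2.convertScaleAbs(cv2.resize(S["image"][160:280,310:430],(480,480),interpolation=2),alpha=1.4);o[:320,480:]=cv2.convertScaleAbs(cv2.resize(T["image"][200:280,230:310],(320,320),interpolation=2),alpha=1.5)
cv2.imwrite("pics/g6.png",o);wproj(S,310,160,4)
E
```

```text
time: 8.9
ee_pos: [0.6196, 0.0324, 0.296]
orientation: [0.971, 1.343, -0.971]
force: [0.0, -0.7, -4.5]
width: 0.0568
linear units [ 0.0041 -0.0003 -0.1   ]
rot units [ 0.0032  0.0005 -0.0003] deg [ 0.29  0.05 -0.03]
legL [230.7 172.7]
legR [117.1 131. ]
midbar [172.9 166.8]
c1 [204.7 426.9]
c2 [ 84.6 378.4]
c3 [246.  357.3]
c4 [128. 311.]
t1 [207.2 386.1]
t2 [ 84.2 337.1]
t3 [249.4 315.8]
t4 [128.6 269.2]
```

View pics/g6.png

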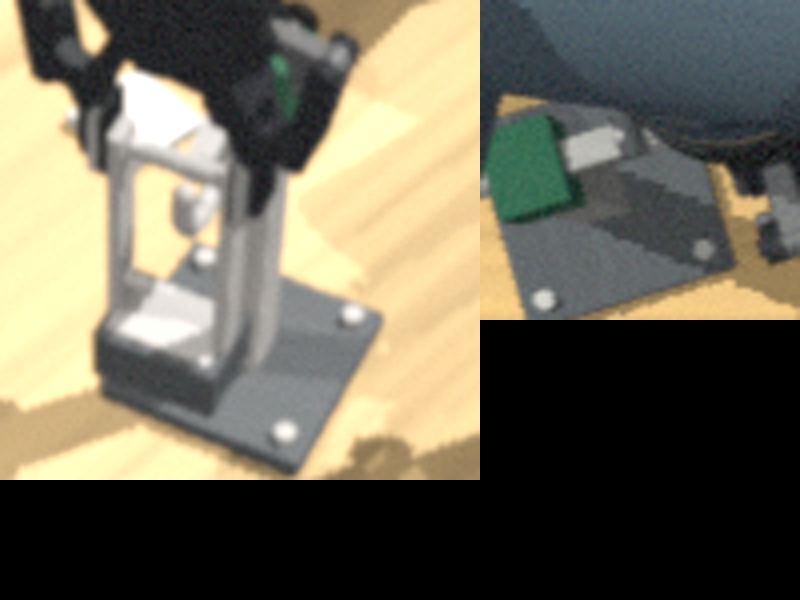

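```bash
python3 -m pendant '{"linear":[[0,0,-0.02],[0,0,-0.03],[0,0,-0.03],[0,0,-0.018],[0,0,0],[0,0,0],[0,0,0],[0,0,0]],"rot":[[0,0,0],[0,0,0],[0,0,0],[0,0,0],[0,0,0],[0,0,0],[0,0,0],[0,0,0]],"claw":[0,0,0,0,0,0,0,0]}'
python3 - <<'E'
from h import *
an=np.radians(108);X=np.r_[np.cos(an),np.sin(an),0];o=np.array([.610,.0614,0])
s=need(o-.0055*X+[0,0,.295],down(18));print(s["ee_pos"],(s["ee_pos"]-o)@X,s["force"])
S=capture("scene");T=capture("top")
o=np.zeros((600,800,3),np.uint8)
o[:600,:480]=cv2.convertScaleAbs(cv2.resize(S["image"][165:265,325:405],(480,600),interpolation=2),alpha=1.4);o[:320,480:]=cv2.convertScaleAbs(cv2.resize(T["image"][200:280,230:310],(320,320),interpolation=2),alpha=1.5)
cv2.imwrite("pics/g7.png",o);wproj(S,325,165,6)
E
```

```text
time: 9.8
ee_pos: [0.6118, 0.0555, 0.2959]
orientation: [0.971, 1.343, -0.971]
force: [0.3, 0.0, -4.6]
width: 0.0567
linear units [ 0.0037  0.0003 -0.0025]
rot units [ 0.0028  0.0001 -0.0001] deg [ 0.25  0.01 -0.01]
[0.61182761 0.05554828 0.29592751] -0.00613007449170182 [ 0.30242813  0.03498119 -4.62662697]
legL [294.4 169. ]
legR [125.8 108.4]
midbar [208.3 161.3]
c1 [252.2 550.8]
c2 [ 73.8 479.9]
c3 [312.5 449.1]
c4 [137.2 381.5]
t1 [256.7 489.1]
t2 [ 74.1 417.6]
t3 [318.3 386.5]
t4 [138.9 318.5]
```

View pics/g7.png

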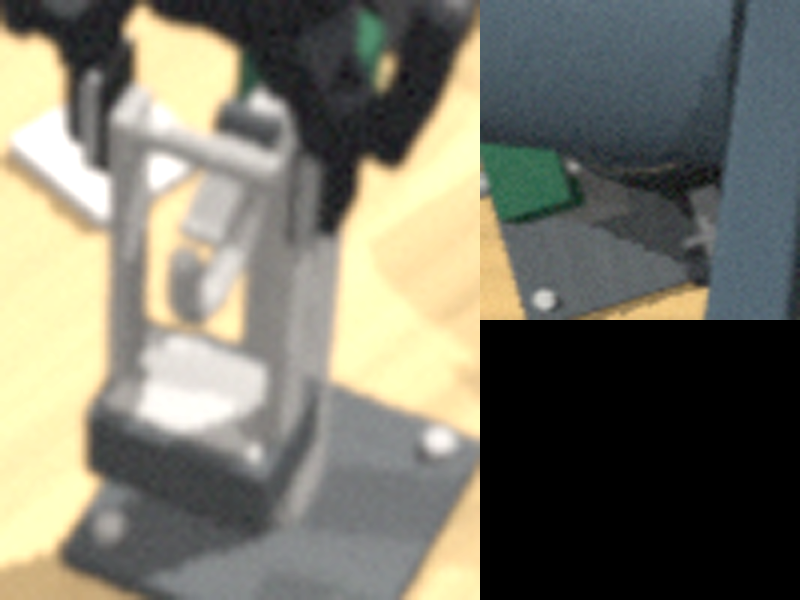

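```bash
python3 -m pendant '{"linear":[[0.012,0,0],[0.016,0,0],[0.016,0,0],[0.012,0,0],[0,0,0]],"rot":[[0,0,0],[0,0,0],[0,0,0],[0,0,0],[0,0,0]],"claw":[0,0,0,0,0]}'
python3 -m pendant '{"linear":[[0.008,0,0],[0.008,0,0],[0,0,0]],"rot":[[0,0,0],[0,0,0],[0,0,0]],"claw":[0,0,0]}'
python3 -m pendant '{"linear":[[0.008,0,0],[0.008,0,0],[0,0,0]],"rot":[[0,0,0],[0,0,0],[0,0,0]],"claw":[0,0,0]}'
```

```text
time: 10.4
ee_pos: [0.6113, 0.0558, 0.2811]
orientation: [0.971, 1.345, -0.972]
force: [-0.2, 0.0, -4.9]
width: 0.0571
time: 10.7
ee_pos: [0.612, 0.0557, 0.2783]
orientation: [0.971, 1.343, -0.971]
force: [0.2, -0.2, -2.0]
width: 0.0566
time: 11.0
ee_pos: [0.6125, 0.0556, 0.2747]
orientation: [0.972, 1.341, -0.97]
force: [0.0, -0.1, 1.2]
width: 0.0571
```

```bash
python3 -m pendant '{"linear":[[0.008,0,0],[0.008,0,0],[0,0,0]],"rot":[[0,0,0],[0,0,0],[0,0,0]],"claw":[0,0,0]}'
python3 -m pendant '{"linear":[[0.008,0,0],[0.008,0,0],[0,0,0]],"rot":[[0,0,0],[0,0,0],[0,0,0]],"claw":[0,0,0]}'
python3 -m pendant '{"linear":[[0.008,0,0],[0.008,0,0],[0,0,0]],"rot":[[0,0,0],[0,0,0],[0,0,0]],"claw":[0,0,0]}'
python3 - <<'E'
from h import *
an=np.radians(108);X=np.r_[np.cos(an),np.sin(an),0];o=np.array([.610,.0614,0])
s=observe();print((s["ee_pos"]-o)@X,s["force"],s["moment"])
S=capture("scene")
cv2.imwrite("pics/g8.png",cv2.convertScaleAbs(cv2.resize(S["image"][165:265,325:405],(480,600),interpolation=2),alpha=1.4));wproj(S,325,165,6)
E
```

```text
time: 11.3
ee_pos: [0.6123, 0.0555, 0.2699]
orientation: [0.971, 1.342, -0.971]
force: [1.9, -2.1, 0.9]
width: 0.0567
time: 11.6
ee_pos: [0.6118, 0.0557, 0.2656]
orientation: [0.971, 1.343, -0.971]
force: [1.6, -0.9, 0.7]
width: 0.0565
time: 11.9
ee_pos: [0.6117, 0.0556, 0.2616]
orientation: [0.971, 1.343, -0.971]
force: [0.9, -2.3, 2.3]
width: 0.0565
-0.005984637191144105 [ 0.94351846 -2.2871399   2.31983933] [-0.27703613 -0.18174125  0.02900477]
legL [287.5 253.5]
legR [123.7 193.3]
midbar [203.9 244.7]
c1 [246.9 617.8]
c2 [ 73.  547.6]
c3 [305.7 517.1]
c4 [134.7 450.1]
t1 [251.2 559.1]
t2 [ 73.3 488.3]
t3 [311.2 457.5]
t4 [136.4 390. ]
```

View pics/g8.png

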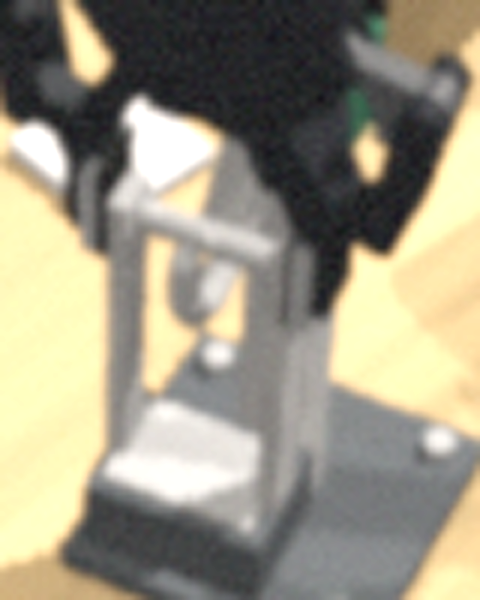

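```bash
python3 -m pendant '{"linear":[[0.008,0,0],[0.008,0,0],[0,0,0]],"rot":[[0,0,0],[0,0,0],[0,0,0]],"claw":[0,0,0]}'
python3 -m pendant '{"linear":[[0.006,0,0],[0.006,0,0],[0,0,0]],"rot":[[0,0,0],[0,0,0],[0,0,0]],"claw":[0,0,0]}'
```

```text
time: 12.25
ee_pos: [0.6117, 0.055, 0.257]
orientation: [0.97, 1.343, -0.972]
force: [2.8, -4.7, -2.2]
width: 0.0568
time: 12.55
ee_pos: [0.6115, 0.0546, 0.2534]
orientation: [0.969, 1.343, -0.973]
force: [2.1, -5.4, -3.7]
width: 0.0573
```

```bash
python3 -m pendant '{"linear":[[0.004,0,0],[0.004,0,0],[0,0,0]],"rot":[[0,0,0],[0,0,0],[0,0,0]],"claw":[0,0,0]}'
```

```text
time: 12.85
ee_pos: [0.61, 0.0566, 0.251]
orientation: [0.971, 1.349, -0.974]
force: [-0.7, 0.5, -4.6]
width: 0.0568
```

```bash
python3 -m pendant '{"linear":[[0.004,0,0],[0.004,0,0],[0,0,0],[0,0,0]],"rot":[[0,0,0],[0,0,0],[0,0,0],[0,0,0]],"claw":[0,0,0,0]}'
python3 -m pendant '{"linear":[[0.004,0,0],[0.002,0,0],[0,0,0]],"rot":[[0,0,0],[0,0,0],[0,0,0]],"claw":[0,0,0]}'
python3 - <<'E'
from h import *
an=np.radians(108);X=np.r_[np.cos(an),np.sin(an),0];o=np.array([.610,.0614,0])
s=observe();print((s["ee_pos"]-o)@X,s["force"],s["moment"])
S=capture("scene")
cv2.imwrite("pics/g9.png",cv2.convertScaleAbs(cv2.resize(S["image"][165:265,325:405],(480,600),interpolation=2),alpha=1.4))
E
```

```text
time: 13.25
ee_pos: [0.6116, 0.0559, 0.2509]
orientation: [0.971, 1.344, -0.971]
force: [0.4, -0.1, -5.1]
width: 0.0569
time: 13.55
ee_pos: [0.6116, 0.0558, 0.2493]
orientation: [0.971, 1.344, -0.971]
force: [-0.3, -0.8, -5.0]
width: 0.0568
-0.0058383242551602816 [-0.28427853 -0.77464434 -4.9680026 ] [ 0.02363916 -0.00139302 -0.00935934]
```

View pics/g9.png

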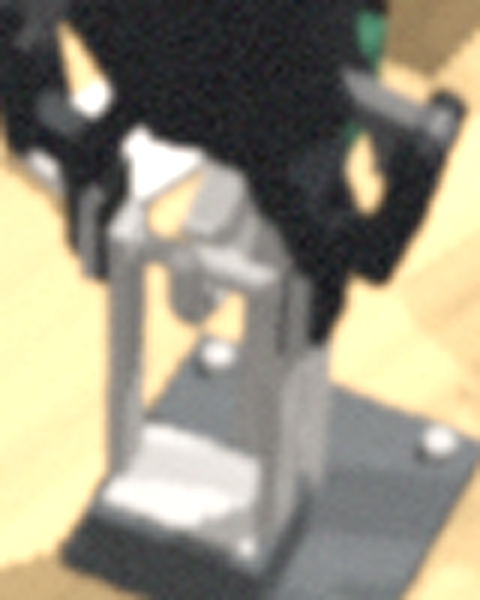

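```bash
python3 -m pendant '{"linear":[[0.004,0,0],[0.004,0,0],[0,0,0]],"rot":[[0,0,0],[0,0,0],[0,0,0]],"claw":[0,0,0]}'
```

```text
time: 13.9
ee_pos: [0.6116, 0.0558, 0.2472]
orientation: [0.971, 1.344, -0.972]
force: [-0.7, 0.2, -5.1]
width: 0.057
```

```bash
python3 -m pendant '{"linear":[[0.004,0,0],[0.002,0,0],[0,0,0]],"rot":[[0,0,0],[0,0,0],[0,0,0]],"claw":[0,0,0]}'
```

```text
time: 14.2
ee_pos: [0.6116, 0.0558, 0.2458]
orientation: [0.971, 1.344, -0.971]
force: [-0.3, -0.3, -4.8]
width: 0.0565
```

```bash
python3 -m pendant '{"linear":[[0.003,0,0],[0.002,0,0],[0,0,0]],"rot":[[0,0,0],[0,0,0],[0,0,0]],"claw":[0,0,0]}'
```

```text
time: 14.5
ee_pos: [0.6118, 0.0558, 0.2451]
orientation: [0.971, 1.343, -0.971]
force: [-1.4, -0.7, -1.6]
width: 0.0572
```

```bash
python3 -m pendant '{"linear":[[0.002,0,0],[0.001,0,0],[0,0,0]],"rot":[[0,0,0],[0,0,0],[0,0,0]],"claw":[0,0,0]}'
```

```text
time: 14.8
ee_pos: [0.6118, 0.0558, 0.2446]
orientation: [0.971, 1.343, -0.971]
force: [-1.7, -0.2, 1.8]
width: 0.057
```

```bash
python3 -m pendant '{"linear":[[0.002,0,0],[0.001,0,0],[0,0,0]],"rot":[[0,0,0],[0,0,0],[0,0,0]],"claw":[0,0,0]}'
```

```text
time: 15.1
ee_pos: [0.6118, 0.0557, 0.2441]
orientation: [0.971, 1.343, -0.971]
force: [-2.9, -1.0, 5.9]
width: 0.0567
```

```bash
python3 -m pendant '{"linear":[[-0.002,-0.002,0],[0,0,0],[0,0,0]],"rot":[[0,0,0],[0,0,0],[0,0,0]],"claw":[0,0,0]}'
python3 - <<'E'
from h import *
s=observe();print(s["force"],s["moment"])
S=capture("scene")
cv2.imwrite("pics/h1.png",cv2.convertScaleAbs(cv2.resize(S["image"][165:265,325:405],(480,600),interpolation=2),alpha=1.4))
E
```

```text
time: 15.4
ee_pos: [0.6117, 0.0557, 0.2442]
orientation: [0.972, 1.342, -0.97]
force: [-1.0, 1.0, 5.4]
width: 0.0566
[-1.03018807  1.0136252   5.4284291 ] [0.04103595 0.20370676 0.00134931]
```

View pics/h1.png

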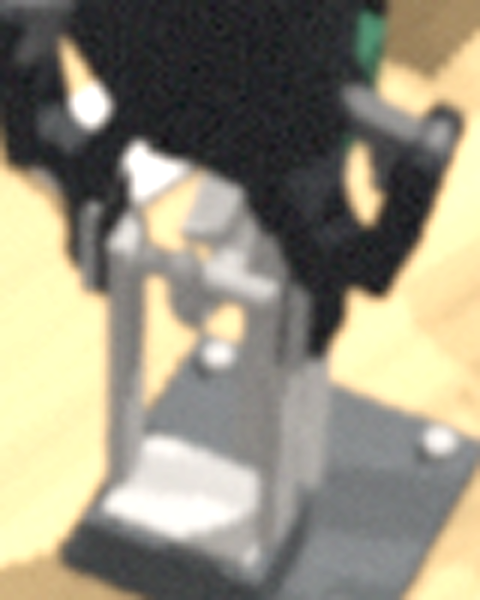

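```bash
python3 -m pendant '{"linear":[[-0.002,0,0],[0,0,0],[0,0,0]],"rot":[[0,0,0],[0,0,0],[0,0,0]],"claw":[0,0,0]}'
```

```text
time: 15.75
ee_pos: [0.6117, 0.0557, 0.2443]
orientation: [0.972, 1.342, -0.97]
force: [-0.7, 1.1, 3.6]
width: 0.0568
```

```bash
python3 -m pendant '{"linear":[[0,0,0],[0,0,0],[0,0,0],[0,0,0],[0,0,0],[0,0,0]],"rot":[[0,0,0],[0,0,0],[0,0,0],[0,0,0],[0,0,0],[0,0,0]],"claw":[66,68,70,72,74,76]}'
python3 -m pendant '{"linear":[[0,0,0],[0,0,0],[0,0,0]],"rot":[[0,0,0],[0,0,0],[0,0,0]],"claw":[80,80,80]}'
python3 - <<'E'
from h import *
s=observe();print(s["force"],s["moment"])
S=capture("scene")
cv2.imwrite("pics/h2.png",cv2.convertScaleAbs(cv2.resize(S["image"][165:265,325:405],(480,600),interpolation=2),alpha=1.4))
E
```

```text
time: 16.35
ee_pos: [0.611, 0.0556, 0.2438]
orientation: [0.971, 1.344, -0.972]
force: [0.4, -0.2, -0.1]
width: 0.0651
time: 16.65
ee_pos: [0.6112, 0.0556, 0.2442]
orientation: [0.971, 1.343, -0.971]
force: [0.1, -1.1, -0.2]
width: 0.0686
[ 0.08971805 -1.0853882  -0.1532845 ] [ 0.03949399 -0.02242024 -0.04527315]
```

View pics/h2.png

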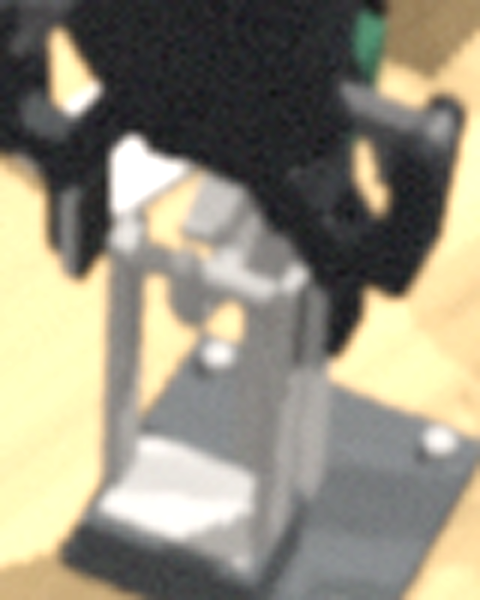

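The weight now hangs on the hook, with the gate tongue shut over the bar (210,230) and the nose in front (185,295). The pads stand clear at (70,240) and (315,320). I'll open fully and move up.

```bash
python3 -m pendant '{"linear":[[0,0,0],[0,0,0],[0,0,0],[-0.02,0,0],[-0.04,0,0],[-0.06,0,0],[-0.08,0,0],[-0.08,0,0]],"rot":[[0,0,0],[0,0,0],[0,0,0],[0,0,0],[0,0,0],[0,0,0],[0,0,0],[0,0,0]],"claw":[100,100,100,100,100,100,100,100]}'
python3 -m pendant '{"linear":[[-0.1,0,0],[-0.1,0,0],[0,0,0.1],[0,0,0.1],[0,0,0.1],[0,0,0.1],[0,0,0],[0,0,0]],"rot":[[0,0,0],[0,0,0],[0,0,0],[0,0,0],[0,0,0],[0,0,0],[0,0,0],[0,0,0]],"claw":[100,100,100,100,100,100,100,100]}'
python3 - <<'E'
from h import *
S=capture("scene");T=capture("top")
o=np.zeros((600,800,3),np.uint8)
o[:600,:480]=cv2.convertScaleAbs(cv2.resize(S["image"][165:265,325:405],(480,600),interpolation=2),alpha=1.4);o[:320,480:]=cv2.convertScaleAbs(cv2.resize(T["image"][200:280,230:310],(320,320),interpolation=2),alpha=1.5)
cv2.imwrite("pics/h3.png",o)
E
```

```text
time: 17.5
ee_pos: [0.6113, 0.0556, 0.3156]
orientation: [0.971, 1.343, -0.971]
force: [-0.2, 0.5, 0.2]
width: 0.0858
time: 18.3
ee_pos: [0.6425, -0.0396, 0.3647]
orientation: [0.973, 1.343, -0.972]
force: [0.0, 0.8, 0.4]
width: 0.0854
```

View pics/h3.png

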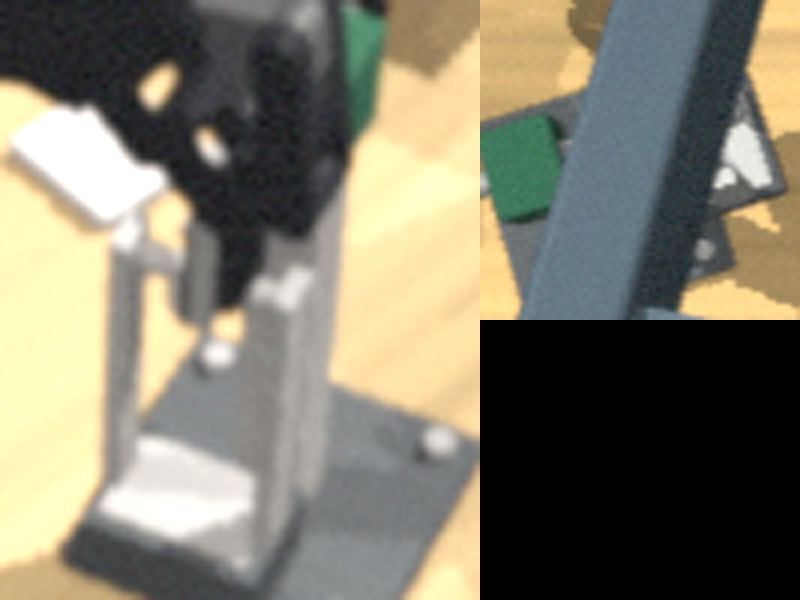

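Still hanging, but the gripper blocks the view. Moving it aside and letting any swing die out.

```bash
python3 -m pendant '{"linear":[[-0.1,0,0],[0,-0.1,0.15],[0,-0.1,0.15],[0,-0.1,0.15],[0,-0.1,0.15],[0,-0.1,0.15],[0,0,0],[0,0,0]],"rot":[[0,0,0],[0,0,0],[0,0,0],[0,0,0],[0,0,0],[0,0,0],[0,0,0],[0,0,0]],"claw":[100,100,100,100,100,100,100,100]}'
python3 -m pendant '{"linear":[[0,0,0],[0,0,0],[0,0,0],[0,0,0],[0,0,0],[0,0,0],[0,0,0],[0,0,0]],"rot":[[0,0,0],[0,0,0],[0,0,0],[0,0,0],[0,0,0],[0,0,0],[0,0,0],[0,0,0]],"claw":[100,100,100,100,100,100,100,100]}'
python3 - <<'E'
from h import *
S=capture("scene");T=capture("top")
S2=capture("scene");print(np.abs(S["image"].astype(int)-S2["image"])[165:265,325:405].mean())
o=np.zeros((600,800,3),np.uint8)
o[:600,:480]=cv2.convertScaleAbs(cv2.resize(S["image"][165:265,325:405],(480,600),interpolation=2),alpha=1.4);o[:320,480:]=cv2.convertScaleAbs(cv2.resize(T["image"][200:280,230:310],(320,320),interpolation=2),alpha=1.5)
o[330:570,480:]=cv2.resize(S["image"],(320,240))
cv2.imwrite("pics/h4.png",o)
E
```

```text
time: 19.2
ee_pos: [0.5823, -0.2564, 0.3892]
orientation: [0.973, 1.344, -0.971]
force: [0.6, -0.3, 0.1]
width: 0.085
time: 20.0
ee_pos: [0.5826, -0.2566, 0.3891]
orientation: [0.971, 1.343, -0.971]
force: [0.4, -1.1, 0.3]
width: 0.0853
1.2972916666666667
```

View pics/h4.png

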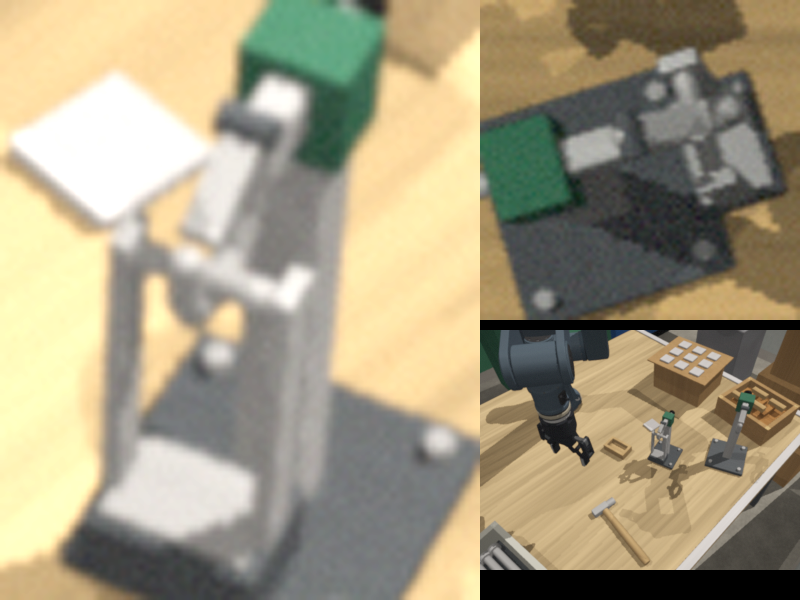

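Run:
```python
from plant import job_done
print(job_done())
```

```text
the job is handed in; nothing more can be done
None
```

The counterweight hangs on the smaller stand's snap hook, the gripper has let go, and the job is handed in. No verdict is reported back, so this rests on my own checks.

- **Pick-up and gate:** I gripped the ring by its legs (weight about 5 N) and brought it over the nose from the front. Pressing down in the lane at stand x ≈ -6 mm, I read up to about 9 N on the gate. The bar slipped past the tip and the force dropped back to the free weight.
- **Seating and release:** I felt the bottom of the hook at a bar height of about 0.189 m. The highest load I read on the hook was about 11 N. I backed off to about 9 N before opening, and the tool force then went to about 0 with no visible drop.
- **Final pictures:** The bar lies in the hook behind the nose, with the gate tongue shut above it. The weight did not move between pictures, the gripper is well clear, and the bystanders look untouched.
- **Limits of the checks:** The held weight looked tilted by about 3° in the scene view, within the 0.3 rad (17°) allowed. Forces were read only at the end of each move, so brief peaks between readings were not seen. The gate angle was judged only from the pictures, and I did not measure the bystanders' positions.

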